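# Make the bench supply dead: open the isolator and withdraw its main fuse

## Robot

A 6-joint arm with a two-finger parallel gripper is mounted at the origin on the work surface. World frame = base frame: x ahead of the robot, y to its left, z up, the work surface at z = 0. Lengths are in m, angles in rad, forces in N, time in s.
With the tool pointing down it reaches from about 0.325 to 0.925 m from the base axis. Payload 3.1 kg.
Tool frame: the origin (TCP) lies midway between the tips of the shut fingers; the grasp point (between the pads) lies 19 mm behind it; z points along the fingers, y is the line along which they close (so a half turn about z gives the same grasp; the last joint's range is limited). The gripper opens to 85 mm and grips with 20 to 120 N. Pads are 22 mm wide; open, the fingers measure 114 mm over their backs; the gripper's body (76 mm by 85 mm) begins 54 mm behind the grasp point. The pads swing forward as they close: fully open they stand 13 mm farther back than shut.
Start: joints at [-1.292, 0.217, 1.613, -0, 1.311, -0.112], TCP at [0.238, -0.578, 0.231] pointing down, gripper open.
Joint ranges: [-2.75, 2.75], [-0.78, 2.1], [0.31, 2.55], [-1.13, 4.27], [0.13, 2.63], [-2.58, 2.58]. Speed limits (rad/s): [2.79, 2.79, 3.14, 3.14, 3.14, 3.14].

## Interface

Orientations are given as a rotation vector (axis times angle).
In Python, from workcell import ctrl gives the robot as it stands. Calls block until the motion is done:
- ctrl.reach(position, orientation): joint-space move of the TCP to a pose.
- ctrl.move_l(position, orientation=None, feed=0.15, guard=None): straight line of the TCP; orientation=None keeps the orientation; feed is the mean speed in m/s. With guard (N) it stops when the force on the tool has changed by that much, and returns True; else False.
- ctrl.movej(angles): joint-space move.
- ctrl.set_gripper(opening, strength=None): opening from 0.0 (shut) to 1.0 (fully open); strength is the grip in N (None keeps the last); returns when the fingers have stopped.
- ctrl.hold(seconds).
- ctrl.inverse_kinematics(position, orientation): joint angles nearest the present ones, or None.
- ctrl.camera(name): name is "side" or "top" or "wrist"; returns a dict with "img" (420x560x3 uint8, red, green, blue), "fx", "fy", "cx", "cy" (pixels), "k1" (the pictures are not rectified: a ray, as slopes to the right and down, at radius r is drawn at 1 + k1 r^2 times it, then the intrinsics apply), "R" (3x3) and "t" (3): a world point X has camera coordinates R X + t. Camera axes: x right, y down, z forward; pixel columns grow to the right and rows downward; lengths in m; the calibration is good to about 2 mm. A picture is of the moment at which its call begins. There is no depth.
A pose or a line that the arm cannot do raises ctrl.Unreachable and nothing moves.
- ctrl.close_job(): hands the job in; it is judged then, once.
Trained networks look in the newest picture that a camera, given by its name, has taken for a name from the list of things; names that differ only in an ending like _2 or _b are one class to them, and where a whole thing is asked for, a point or a joint stands for the part that bears it (a point fixed in the world has none). Each returns a list of dicts, best first, with "score" (0 to 1); they miss things now and then, are a little off and sometimes report something else, mostly with a low value. They report only what shows in the picture. A call takes as long as a camera call. They do not tell look-alikes from the thing itself.
- ctrl.find_in(camera, label): "bbox" ([left, top, right, bottom] in pixels, round what is visible of it).
- ctrl.masks_of(camera, label): "pixels" (420x560 bool, what is visible of it) and "bbox" ([left, top, right, bottom] in pixels, round what is visible of it).
Readings, each from a call of its own:
- ctrl.read_time(): time.
- ctrl.read_qpos(): joint angles.
- ctrl.read_qd(): joint speeds.
- ctrl.read_joint_torque(): joint torques, N m.
- ctrl.read_eef_pos(): TCP position.
- ctrl.read_tcp_rot(): TCP orientation.
- ctrl.read_ft_force(): force on the tool from outside, world axes, zero at the start.
- ctrl.read_moment(): the same for the moment, N m.
- ctrl.read_grip_width(): opening from 0.0 (shut) to 1.0 (fully open).
- ctrl.read_finger_force(): force on a finger pad.
Only numpy, scipy, OpenCV 4.12 (cv2) and the standard library are available. Lean on these libraries where they do the work, as an engineer would, in place of code of your own. Each camera call takes 0.05 s, during which the arm holds its last target. There are 200 camera calls.

## Task

Make the bench supply safe to work on. First switch off the isolator: lift its lever out of the ON notch, swing it across the gate to the far side from the fuses and let it drop home in the OFF notch; only then pull the fuse carrier with the arched handle straight up out of its socket and set it down gently, standing upright in the green parts tray and not on top of anything. Leave the two other fuse carriers plugged in, and do not knock over or shift the relay in the tray or the bottle and spool on the bench.

Things in the scene. Friction and masses are not known exactly. Their poses are not given: they have to be found in the camera images.
- panel: Grey supply box, 150 (x) by 330 (y) by 50 (z) mm, fixed, yaw within 0.35 rad of 0. Origin: centre of underside, z up, +y towards its lever end. Three like sockets in its top, at x = 0, y = -118, -56 and +6 mm: wells 26 mm deep, 74 (x) by 30 mm. Any carrier may be in any socket. In ON the lever leans over towards the sockets and is in the way of a grasp in the nearest.
- lever_pivot (a point): A point on the lever's hinge axis (the axis is the panel's x), at the level of the bench: (0, 108, 0) mm in the panel's frame.
- lever_bar (a point): Centre of the isolator lever's T grip: black round bar, 18 mm diameter, 90 mm long, along the panel's x, on a 10 mm steel shaft, 140 mm from the pivot (156 fully lifted); 130 mm above the bench in either notch. Pinch it from above beside the shaft (which leans 0.38 rad) or at the middle, tilted as the shaft. Steel gate plates below it reach 80 mm above the bench.
- isolator (a joint): Swing of the lever, rad. 0: ON notch, leaning 0.38 from upright to the panel's -y (over the sockets). 0.76: OFF notch, leaning 0.38 to +y, at its stop. Slight friction, no spring. A cross pin on the shaft sits in a notch at each end, with 0.05 rad of play; lifted, it passes the land between them.
- isolator_lift (a joint): Lift of the lever along its own shaft, m: 0 down, 0.016 fully up; the pin clears the gate at 0.009. A spring pulls it down (4 N at 0, 7 N at 0.016, plus 1 N weight), so it drops by itself when let go over a notch.
- arch_center (a point): Centre of the fuse carrier to withdraw, 35 mm above its underside; x along its long side, z up. Dark grey, handle black, 70 mm tall, about 0.16 kg. Foot 65 by 28 mm, 27 mm high, with round copper contacts at both ends (71 mm over them); flange 86 by 38 mm at 27 to 37 mm; above it the handle. Plugged in, its underside is 24 mm above the bench and its x is the panel's x.
- arch_handle (a point): Centre of that carrier's arched handle, 62 mm above its underside: a level bar 76 (x) by 14 (y) by 16 (z) mm on two end posts, open below for 17 mm down to the flange. Sprung jaws at both ends of the socket hold the carrier: it takes 15 to 20 N to pull it up, most in the first 8 mm, nothing much after 17 mm; it is out after 27 mm.
- fin_a_center (a point): Centre (30 mm above the underside) of one of the two other fuse carriers, to be left plugged in. Foot and flange as the first, but with a low solid fin for a grip, 44 by 14 mm, top 59 mm above its underside (83 mm above the bench when plugged in).
- fin_b_center (a point): The same point of the other fin-gripped carrier, to be left plugged in.
- tray: Green open parts tray, fixed, outside 150 (x) by 240 (y) by 30 (z) mm, walls and floor 4 mm. Origin: centre of underside, z up. On the other side of the bench from the panel, left or right, yaw within 0.35 rad of 0.
- relay_center (a point): Centre of a clear-covered relay lying loose in the tray, 60 (x) by 40 (y) by 42 (z) mm, 0.14 kg, within 60 mm of the tray's middle along y, yaw within 0.3 rad of the tray's. There is room for the carrier on at least one side of it.
- bottle_center (a point): Centre of a white bottle standing loose close behind the panel, 54 mm diameter, 150 mm tall.
- spool_center (a point): Centre of a solder spool standing loose close behind the tray, 64 mm diameter, 50 mm tall.
There are look-alikes about, which are no part of the job. What is shaped like the part that bears arch_center but brown or purple is not meant.

How it is judged:
On the way, in this order (a step that is already met when the one before it is completed fails the run):
1. the isolator lever is down in its OFF notch, with the fuse still in (value of joint isolator above 0.7 rad and value of joint isolator_lift below 0.003 m and z of arch_center in the frame of panel below 0.067 m), for 0.2 s.
2. the fuse carrier with the arched handle is clear of its socket (z of arch_center in the frame of panel above 0.087 m), for 0.1 s.
At the end, for the whole second after the job is handed in: Isolator lever in its OFF notch (swing over 0.70 rad) and down (lift under 3 mm); arched carrier standing on the tray floor within its walls, upright within 0.12 rad; fin carriers still in (moved under 8 mm); relay, bottle and spool moved under 20 mm (value of joint isolator above 0.7 rad and value of joint isolator_lift below 0.003 m and z of arch_center in the frame of tray between 0.035 and 0.043 m and x of arch_center in the frame of tray between -0.075 and 0.075 m and y of arch_center in the frame of tray between -0.12 and 0.12 m and angle between arch_center's own z axis and vertical below 0.12 rad and distance of each of fin_a_center, fin_b_center from where it was at the start of the episode below 0.008 m and distance of each of relay_center, bottle_center, spool_center from where it was at the start of the episode below 0.02 m); the robot touches nothing.
It fails at once if the arched fuse carrier is pulled before the isolator is in OFF (z of arch_center in the frame of panel above 0.067 m and value of joint isolator below 0.7 rad).
It fails at once if one of the fin-gripped carriers is pulled out of its seat (8 mm) (distance of any of fin_a_center, fin_b_center from where it was at the start of the episode above 0.008 m).
It fails at once if the relay, bottle or spool is shifted by 20 mm or knocked over (distance of any of relay_center, bottle_center, spool_center from where it was at the start of the episode above 0.02 m).
It fails at once if the fuse carrier is dropped or slammed into the tray (over 0.5 m/s within 30 mm of its floor) (z of arch_center in the frame of tray below 0.069 m and horizontal distance between arch_center and tray below 0.14 m and linear speed of fuse_arch above 0.5 m/s).
It also fails if it takes over 51 s, if anything falls off the work surface, if the arm or the gripper's body presses on something with over 40 N, if the wrist force passes 120 N, or if a joint passes its speed limit or range.

## Working session

There is one attempt and no reset: what is moved stays moved. The work goes in short steps, each a Python script; the robot and the scene stay as the last script left them, time stands still between calls to the robot, and variables do not carry over. Pictures are saved under pics/ and viewed, at most 10 in all, crops included, and the job is handed in when it is done.

```bash
mkdir -p pics; ls; cat > h.py <<'E'
import numpy as np, cv2
from workcell import ctrl
from scipy.spatial.transform import Rotation as Ro
def K(c): return np.array([[c['fx'],0,c['cx']],[0,c['fy'],c['cy']],[0,0,1.]]), np.array([c['k1'],0,0,0,0.])
def proj(c,X):
    k,d=K(c); X=np.atleast_2d(np.array(X,float))
    return cv2.projectPoints(X,cv2.Rodrigues(np.array(c['R']))[0],np.array(c['t'],float),k,d)[0][:,0]
def at_z(c,px,z):
    k,d=K(c); R=np.array(c['R']); t=np.array(c['t'])
    p=cv2.undistortPointsIter(np.array(px,float).reshape(-1,1,2),k,d,None,None,(3,100,1e-10))[:,0]
    o=-R.T@t; r=np.c_[p,np.ones(len(p))]@R
    return o+r*((z-o[2])/r[:,2])[:,None]
def save(c,f,crop=None,s=1):
    im=c['img'][:,:,::-1]
    if crop: im=im[crop[1]:crop[3],crop[0]:crop[2]]
    cv2.imwrite('pics/'+f,cv2.resize(im,None,fx=s,fy=s,interpolation=cv2.INTER_CUBIC))
E
python3 - <<'E'
from h import *
for n in ['top','side']:
    c=ctrl.camera(n); save(c,n+'0.png',s=1.4)
    print(n,-np.array(c['R']).T@c['t'],c['fx'])
    for l in ['panel','lever_bar','arch_center','fin_a_center','tray','relay_center','bottle_center','spool_center']:
        print(l,[(round(d['score'],2),np.round(d['bbox']).tolist()) for d in ctrl.find_in(n,l)])
E
```

```text
pics
top [0.39417902 0.01035173 1.26817414] 444.9151028156879
panel [(0.76, [155.0, 167.0, 276.0, 236.0]), (0.28, [231.0, 189.0, 241.0, 219.0])]
lever_bar [(0.74, [182.0, 184.0, 191.0, 220.0])]
arch_center [(0.95, [255.0, 116.0, 276.0, 152.0]), (0.87, [228.0, 185.0, 243.0, 217.0]), (0.75, [146.0, 286.0, 175.0, 316.0]), (0.68, [301.0, 121.0, 330.0, 134.0])]
fin_a_center [(0.84, [250.0, 183.0, 267.0, 215.0]), (0.43, [205.0, 189.0, 226.0, 220.0])]
tray [(0.67, [344.0, 201.0, 362.0, 222.0]), (0.62, [301.0, 168.0, 391.0, 238.0]), (0.41, [206.0, 188.0, 225.0, 223.0])]
relay_center [(0.57, [342.0, 198.0, 364.0, 220.0])]
bottle_center [(0.63, [176.0, 141.0, 201.0, 162.0]), (0.32, [180.0, 186.0, 193.0, 222.0])]
spool_center []
side [0.13066352 0.66002413 1.02088255] 427.91088286185675
panel [(0.87, [197.0, 214.0, 300.0, 338.0])]
lever_bar [(0.72, [223.0, 256.0, 254.0, 294.0])]
arch_center [(0.9, [201.0, 193.0, 225.0, 223.0]), (0.87, [242.0, 238.0, 276.0, 262.0]), (0.58, [222.0, 159.0, 245.0, 188.0])]
fin_a_center [(0.85, [250.0, 219.0, 283.0, 243.0]), (0.2, [266.0, 150.0, 288.0, 179.0])]
tray [(0.77, [267.0, 148.0, 349.0, 221.0])]
relay_center [(0.74, [306.0, 168.0, 328.0, 193.0]), (0.73, [222.0, 259.0, 252.0, 292.0])]
bottle_center [(0.55, [176.0, 244.0, 202.0, 286.0]), (0.5, [222.0, 257.0, 254.0, 291.0]), (0.38, [264.0, 150.0, 284.0, 176.0]), (0.21, [243.0, 234.0, 279.0, 258.0])]
spool_center [(0.58, [266.0, 150.0, 285.0, 178.0])]
```

View pics/top0.png

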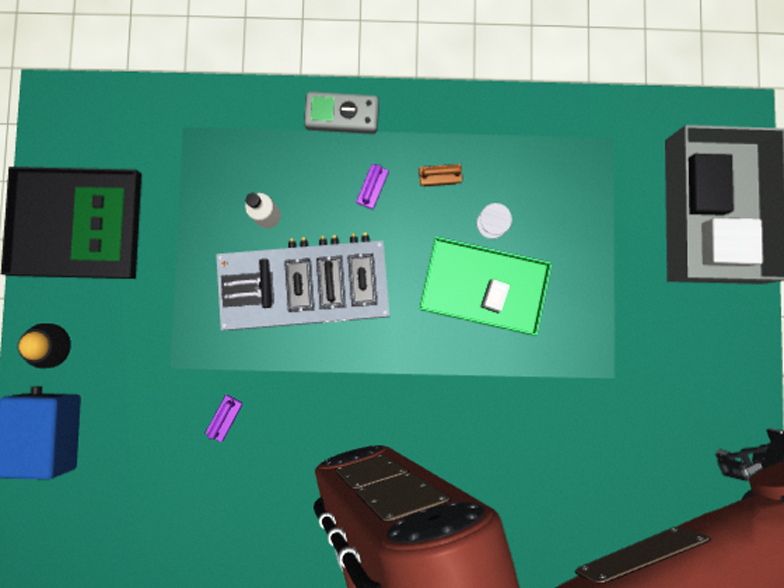

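View pics/side0.png

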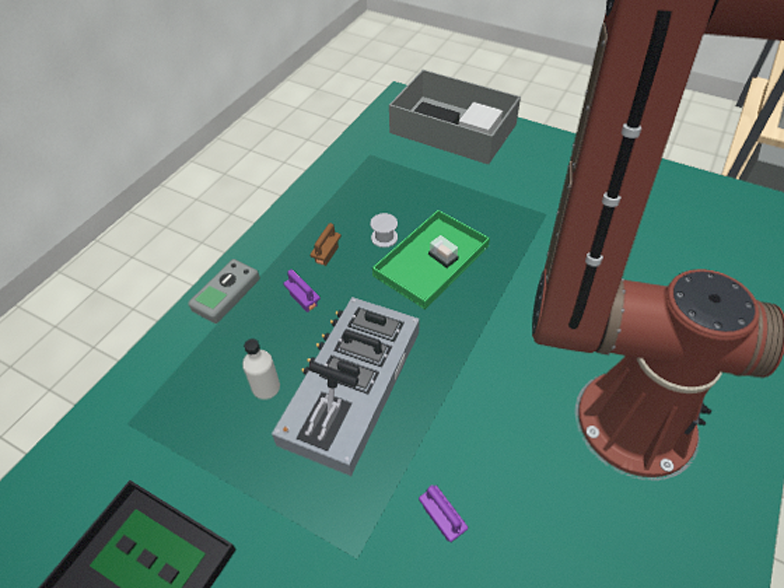

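The top view shows the panel at (155..276, 167..236) in original pixels, with the lever at its left (+y) end. The tray is to the right, with the relay at about (353,211), the spool behind it and the bottle behind the panel.

Arch-shaped candidates in the top view:
- (236,201): dark, in the middle socket. This fits: dark grey with a black handle, plugged in.
- (265,134) and (160,301): purple, not meant.
- (315,127): brown, not meant.

Next I'll get coarse poses and take a close wrist view.

```bash
python3 - <<'E'
from h import *
c=ctrl.camera('top')
P=at_z(c,np.array([[217,254],[383,241],[389,316],[222,329]])/1.4,.05); print(P.round(3))
T=at_z(c,np.array([[436,238],[551,263],[537,333],[420,305]])/1.4,.03); print(T.round(3))
for Q in (P,T): print(Q.mean(0), np.linalg.norm(np.diff(Q,axis=0),axis=1))
pc=P.mean(0)
r0=np.array(ctrl.read_tcp_rot());print(r0, Ro.from_rotvec(r0).as_matrix().round(3))
# wrist look: tool down over panel
u=P[0]-P[1]; yaw=np.arctan2(-u[0],u[1]); print('yaw',yaw)
for dy in (0,):
    Rm=np.array([[np.cos(yaw),-np.sin(yaw),0],[np.sin(yaw),np.cos(yaw),0],[0,0,1]])@np.array([[0,1,0],[1,0,0],[0,0,-1.]])
    for s in (1,-1):
        M=Rm@np.diag([s,s,1]); q=ctrl.inverse_kinematics([pc[0]-.03,pc[1],.42],Ro.from_matrix(M).as_rotvec()); print(s,q)
M=Ro.from_rotvec(r0).as_matrix()
w=ctrl.camera('wrist'); R=np.array(w['R']); print('cam in tool', (M.T@(-R.T@w['t']-ctrl.read_eef_pos())).round(3),(R@M).round(2),w['fx'])
E
```

```text
[[0.558 0.352 0.05 ]
 [0.592 0.026 0.05 ]
 [0.444 0.01  0.05 ]
 [0.411 0.335 0.05 ]]
[[ 0.604 -0.08   0.03 ]
 [ 0.559 -0.312  0.03 ]
 [ 0.418 -0.285  0.03 ]
 [ 0.468 -0.051  0.03 ]]
[0.50120092 0.1809352  0.05      ] [0.32773415 0.14858902 0.32656589]
[ 0.51238053 -0.18198113  0.03      ] [0.23645762 0.14369172 0.23945572]
[ 3.08172865e+00  6.10011094e-01 -1.14759909e-05] [[ 0.925  0.381  0.   ]
 [ 0.381 -0.925 -0.   ]
 [-0.     0.    -1.   ]]
yaw 0.10382824598345124
1 [ 2.27494375e-01 -1.34251477e-01  1.63160156e+00 -4.44089210e-16
  1.64424257e+00  1.23666129e-01]
-1 None
cam in tool [ 0.071  0.002 -0.143] [[-0.    1.    0.  ]
 [-0.96 -0.   -0.28]
 [-0.28 -0.    0.96]] 330.5590225278771
```

Both outlines come out the right size (327 x 148 mm and 238 x 142 mm) and within reach. Now the close wrist looks.

```bash
cat >> h.py <<'E'
def down(yaw): # tool x = panel x, fingers close along panel y
    return Ro.from_euler('z',yaw)*Ro.from_matrix(np.diag([1.,-1,-1]))
E
python3 - <<'E'
from h import *
import pickle
out={}
for n,p,yaw in (('t',[.54,-.18,.30],-.19),('p',[.53,.18,.30],.104)):
    ctrl.reach(p,down(yaw).as_rotvec()); ctrl.hold(.3)
    c=ctrl.camera('wrist'); c['m']={}
    for l in ['panel','lever_bar','arch_center','fin_a_center','tray','relay_center','bottle_center','spool_center']:
        d=ctrl.masks_of('wrist',l); c['m'][l]=d
        print(l,[(round(x['score'],2),np.round(x['bbox']).tolist()) for x in d])
    out[n]=c; save(c,f'w_{n}.png',s=1.4)
    print(ctrl.read_time(),np.round(ctrl.read_qpos(),2))
pickle.dump(out,open('o.pkl','wb'))
E
```

```text
panel [(0.76, [0.0, 156.0, 161.0, 315.0])]
lever_bar []
arch_center [(0.66, [38.0, 38.0, 89.0, 116.0]), (0.64, [123.0, 0.0, 202.0, 58.0]), (0.58, [18.0, 214.0, 78.0, 286.0])]
fin_a_center [(0.56, [62.0, 197.0, 115.0, 267.0])]
tray [(0.92, [188.0, 132.0, 382.0, 252.0])]
relay_center [(0.74, [284.0, 180.0, 318.0, 233.0])]
bottle_center []
spool_center [(0.93, [245.0, 55.0, 304.0, 118.0])]
3.5833 [-0.44  0.05  1.67 -0.    1.42  1.32]
panel [(0.95, [132.0, 118.0, 412.0, 266.0])]
lever_bar [(0.75, [195.0, 173.0, 225.0, 262.0]), (0.43, [131.0, 118.0, 411.0, 265.0])]
arch_center [(0.95, [303.0, 164.0, 338.0, 242.0]), (0.94, [478.0, 13.0, 559.0, 50.0]), (0.64, [373.0, 0.0, 436.0, 78.0]), (0.54, [166.0, 326.0, 180.0, 356.0])]
fin_a_center [(0.59, [348.0, 164.0, 383.0, 234.0]), (0.52, [249.0, 162.0, 282.0, 234.0])]
tray [(0.61, [431.0, 135.0, 560.0, 282.0])]
relay_center [(0.66, [512.0, 204.0, 560.0, 257.0])]
bottle_center [(0.91, [172.0, 34.0, 241.0, 95.0])]
spool_center [(0.6, [536.0, 97.0, 560.0, 145.0])]
5.6833 [ 0.2   0.03  1.69 -0.    1.42  1.67]
```

View pics/w_p.png

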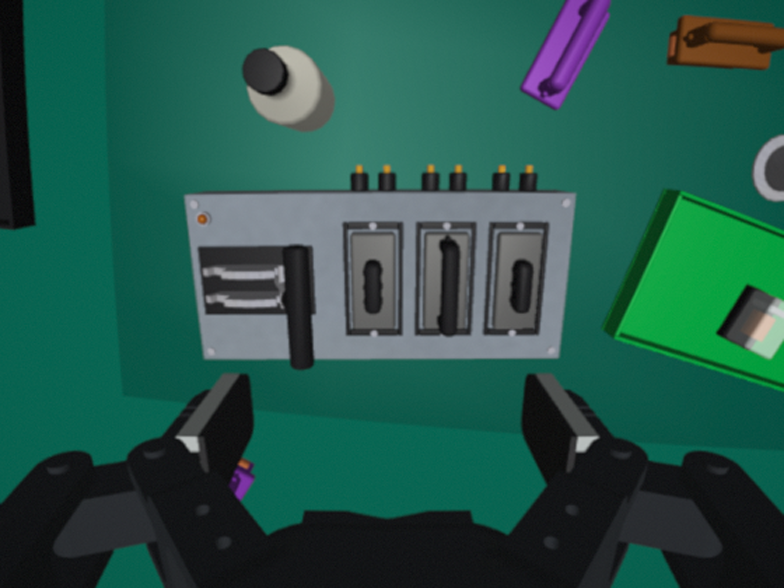

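View pics/w_t.png

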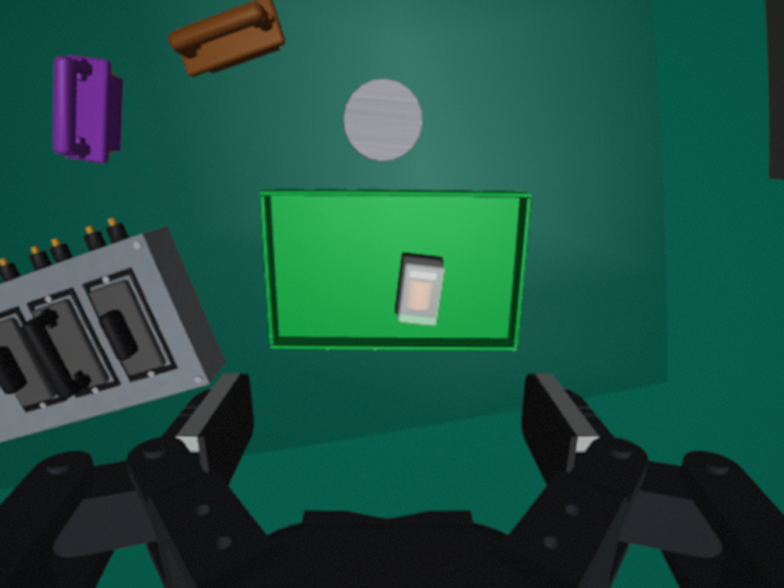

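The wrist views show the following (1.4x pixels):
- **Panel:** corners at (186,194), (575,193), (558,358), (205,358).
- **Lever:** bar at (300,305), leaning over the first fin.
- **Carriers:** fins at (373,285) and (521,285), and the black arch in the middle socket at (448,286).
- **Tray:** corners at (261,192), (530,195), (517,349), (271,348), with the relay at (421,290). The free side is the left (+y) one.

I'll fit both poses and check them with an overlay crop.

```bash
python3 - <<'E'
from h import *
import pickle
from scipy.optimize import least_squares
o=pickle.load(open('o.pkl','rb')); w=o['p']; wt=o['t']; tp=ctrl.camera('top')
def cor(hx,hy,z): return np.array([[hx,hy,z],[hx,-hy,z],[-hx,-hy,z],[-hx,hy,z]])
def W(p,X): return Ro.from_euler('z',p[2]).apply(X)+[p[0],p[1],0]
def fit(obj,obs,p0):
    f=lambda p:np.concatenate([(proj(c,W(p,obj))-np.array(px)/1.4).ravel() for c,px in obs])
    r=least_squares(f,p0); print(r.x.round(4),'res',r.fun.round(1)); return r.x
pc=cor(.075,.165,.05); tc=cor(.075,.12,.03)
pp=[(w,[[186,194],[575,193],[558,358],[205,358]]),(tp,[[217,254],[383,241],[389,316],[222,329]])]
tt=[(wt,[[261,192],[530,195],[517,349],[271,348]]),(tp,[[436,238],[551,263],[537,333],[420,305]])]
for k in (0,1): fit(pc,pp[k:k+1],[.5,.18,.1]); fit(tc,tt[k:k+1],[.51,-.18,-.19])
P=fit(pc,pp[:1],[.5,.18,.1]); T=fit(tc,tt[:1],[.51,-.18,-.19])
np.savez('pose.npz',P=P,T=T)
# checks
m=[d for d in w['m']['arch_center'] if abs(d['bbox'][0]-303)<4][0]
b=m['bbox']; print('carrier centre flange', proj(w,W(P,[[0,-.056,.061]]))[0], [(b[0]+b[2])/2,(b[1]+b[3])/2])
b=w['m']['lever_bar'][0]['bbox']; print('lever', proj(w,W(P,[[.045,.056,.13],[0,.056,.13],[-.045,.056,.13]])),b)
# relay in tray frame: top face corners z=.046
r=wt['m']['relay_center'][0]; ys,xs=np.nonzero(r['pixels'])
for px in [[421,258],[443,262],[440,325],[399,322],[405,255]]:
    X=at_z(wt,np.array([px])/1.4,.046); print('relay px',px,Ro.from_euler('z',-T[2]).apply(X-[T[0],T[1],0]).round(3))
im=w['img'].copy()[:,:,::-1]; im=cv2.resize(im,None,fx=2.6,fy=2.6,interpolation=cv2.INTER_CUBIC)
def poly(X,col):
    cv2.polylines(im,[np.round((proj(w,W(P,X))+.5)*2.6-.5).astype(int)],True,col,1)
poly(pc,(0,0,255))
poly(cor(.038,.007,.094)+[0,-.056,0],(0,255,255)); poly(cor(.045,.009,.13)+[0,.056,0],(255,0,255))
for y in (-.118,.006): poly(cor(.022,.007,.083)+[0,y,0],(255,255,0))
cv2.imwrite('pics/ov.png',im[260:760,330:1110])
E
```

```text
[0.5009 0.1798 0.1036] res [-0.7  0.2  0.8  0.3  0.2 -0.3 -0.4  0. ]
[ 0.5093 -0.1839 -0.1986] res [-1.2 -0.6  1.5 -1.2  0.4  1.5 -0.7  1. ]
[0.5012 0.1809 0.1037] res [-0.3 -0.3  0.5 -0.4  0.5  0.2 -0.7  0.5]
[ 0.5125 -0.182  -0.2016] res [-0.2 -2.1  0.8 -1.  -0.1  1.1 -0.5  1.9]
[0.5009 0.1798 0.1036] res [-0.7  0.2  0.8  0.3  0.2 -0.3 -0.4  0. ]
[ 0.5093 -0.1839 -0.1986] res [-1.2 -0.6  1.5 -1.2  0.4  1.5 -0.7  1. ]
carrier centre flange [318.69495275 202.00550848] [320.4, 203.2]
lever [[212.20581183 175.20055446]
 [214.70634854 219.89832344]
 [217.16458542 261.21824784]] [195.4, 172.6, 224.8, 262.0]
relay px [421, 258] [[ 0.019 -0.022  0.046]]
relay px [443, 262] [[ 0.016 -0.042  0.046]]
relay px [440, 325] [[-0.043 -0.041  0.046]]
relay px [399, 322] [[-0.04  -0.004  0.046]]
relay px [405, 255] [[ 0.022 -0.008  0.046]]
```

View pics/ov.png

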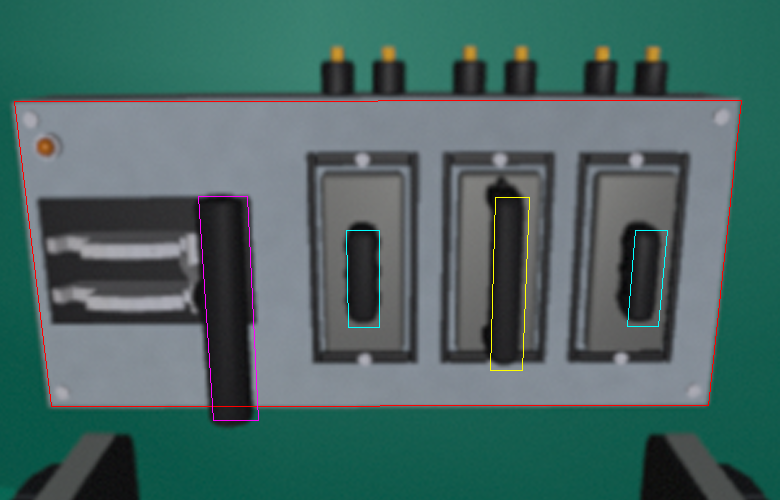

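The overlay confirms the panel outline, the lever bar and the black arch in the middle socket (crop (507,275)) to within 2–3 mm. In the tray frame the relay spans y of about -42 to -4 mm, so the +y side is free. Next is the lever: I'll grasp it mid-bar, tilted with the shaft.

```bash
cat >> h.py <<'E'
try: P=np.load('pose.npz')['P']; T=np.load('pose.npz')['T']
except Exception: pass
def lev(a,r):  # a: lean towards panel +y, r: distance of bar from pivot
    u=np.array([0,np.sin(a),np.cos(a)]); Z=Ro.from_euler('z',P[2])
    return Z.apply([0,.108,0]+(r-.019)*u)+[P[0],P[1],0], (Z*Ro.from_euler('x',-a)*Ro.from_matrix(np.diag([1.,-1,-1]))).as_rotvec()
E
python3 - <<'E'
from h import *
import pickle
w=pickle.load(open('o.pkl','rb'))['p']
b=w['m']['bottle_center'][0]; X=at_z(w,[[305/1.4,110/1.4],[265/1.4,70/1.4]],0.); X[1]=at_z(w,[[265/1.4,70/1.4]],.15)[0]
print('bottle panel frame',Ro.from_euler('z',-P[2]).apply(X-[P[0],P[1],0]).round(3))
for a in np.linspace(-.38,.38,5):
    for r in (.14,.2): print(a,r,ctrl.inverse_kinematics(*lev(a,r)) is not None)
ctrl.set_gripper(.5,60)
ctrl.reach(*lev(-.38,.21))
ctrl.move_l(*lev(-.38,.14),feed=.1,guard=15)
print(np.round(np.array(ctrl.read_eef_pos())-lev(-.38,.14)[0],4),ctrl.read_ft_force())
c=ctrl.camera('wrist'); save(c,'lev.png')
ctrl.set_gripper(0,60)
print('width',ctrl.read_grip_width()*85,'ff',ctrl.read_finger_force(),'f',np.round(ctrl.read_ft_force(),1),ctrl.read_time())
E
```

```text
bottle panel frame [[0.146 0.068 0.   ]
 [0.153 0.066 0.15 ]]
-0.38 0.14 True
-0.38 0.2 True
-0.19 0.14 True
-0.19 0.2 True
0.0 0.14 True
0.0 0.2 True
0.19000000000000006 0.14 True
0.19000000000000006 0.2 True
0.38 0.14 True
0.38 0.2 True
[0.0007 0.0001 0.0007] [ 0.23506777  0.49549365 -0.42187373]
width 15.985692905679928 ff 58.51101458072662 f [-1.3  5.6  3.7] 8.075
```

```bash
python3 - <<'E'
from h import *
def st(s):
    p=np.array(ctrl.read_eef_pos()); q=Ro.from_euler('z',-P[2]).apply(p-[P[0],P[1],0])-[0,.108,0]
    print(s,'r',round(np.hypot(q[1],q[2])+.019,4),'w',round(ctrl.read_grip_width()*85,1),'f',np.round(ctrl.read_ft_force(),1))
st('0')
ctrl.move_l(*lev(-.38,.1525),feed=.05); st('lift')
for a in np.linspace(-.38,.38,7)[1:]:
    ctrl.move_l(*lev(a,.1525),feed=.1); st(round(a,2))
ctrl.move_l(*lev(.38,.141),feed=.05,guard=20); st('down')
ctrl.hold(.2); c=ctrl.camera('side'); save(c,'s1.png',(170,200,330,350),4); print(ctrl.read_time())
E
```

```text
0 r 0.1412 w 16.0 f [-1.3  5.6  3.7]
lift r 0.152 w 16.0 f [ 1.7 10.  -4. ]
-0.25 r 0.1515 w 15.9 f [ 3.   2.6 -6.4]
-0.13 r 0.1514 w 16.0 f [ 2.9 -0.4 -6. ]
0.0 r 0.1517 w 15.7 f [ 2.4 -1.4 -4.9]
0.13 r 0.1519 w 15.8 f [ 2.6 -1.4 -3.4]
0.25 r 0.1522 w 16.2 f [ 1.7 -1.8 -3.2]
0.38 r 0.1509 w 15.7 f [ 3.2 -3.8 -5.7]
down r 0.1434 w 15.9 f [ 0.  -0.1  5. ]
10.9
```

View pics/s1.png

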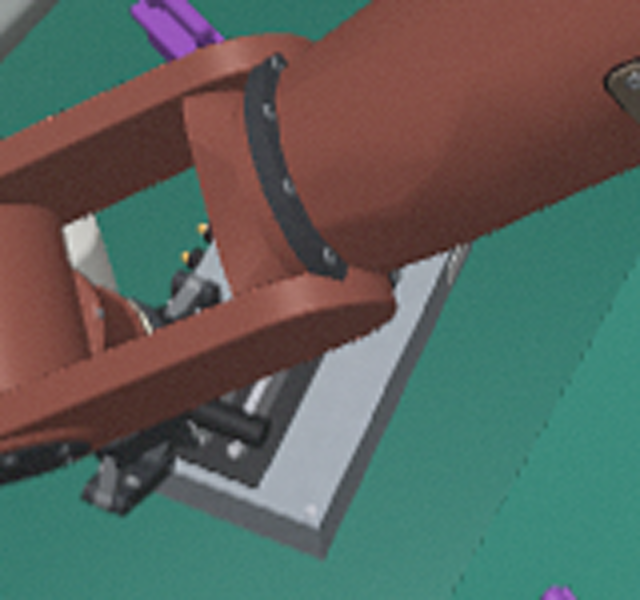

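The lever is over on the OFF side, with the bar at about crop (235,425). The arm hides the rest, so I'll let go, back off and measure the bar from the wrist.

```bash
python3 - <<'E'
from h import *
ctrl.set_gripper(.5,60)
ctrl.move_l(*lev(.38,.215),feed=.15)
ctrl.reach(Ro.from_euler('z',P[2]).apply([.03,-.056,.25])+[P[0],P[1],0],down(P[2]).as_rotvec())
for n in ('wrist','side','top'):
    c=ctrl.camera(n)
    f=lambda a,r:proj(c,Ro.from_euler('z',P[2]).apply(np.array([[x,.108+r*np.sin(a),r*np.cos(a)] for x in (.045,0,-.045)])+0)+[P[0],P[1],0]).round(1).tolist()
    d=ctrl.masks_of(n,'lever_bar')
    if n=='wrist': save(c,'w2.png',(0,60,420,330),1.9)
    for x in d:
        ys,xs=np.nonzero(x['pixels']); print(n,x['score'],x['bbox'],xs.mean(),ys.mean())
    print('down',f(.38,.14),'up9',f(.36,.149))
print(ctrl.read_time())
E
```

```text
wrist 0.64 [11.6, 186.5, 113.1, 287.5] 44.27256532066508 232.3067102137767
down [[20.1, 187.4], [30.8, 237.2], [41.5, 282.7]] up9 [[11.4, 189.9], [22.9, 241.1], [34.3, 287.7]]
side 0.86 [201.7, 291.4, 236.4, 310.4] 219.40753424657535 301.65410958904107
down [[201.4, 294.6], [218.7, 301.3], [236.4, 308.3]] up9 [[200.6, 292.8], [218.0, 299.6], [235.9, 306.6]]
top 0.69 [145.7, 186.7, 165.0, 220.4] 153.02083333333334 206.32291666666666
down [[149.2, 188.3], [150.2, 205.6], [151.2, 223.1]] up9 [[147.9, 187.8], [148.9, 205.3], [149.9, 223.0]]
13.225
```

View pics/w2.png

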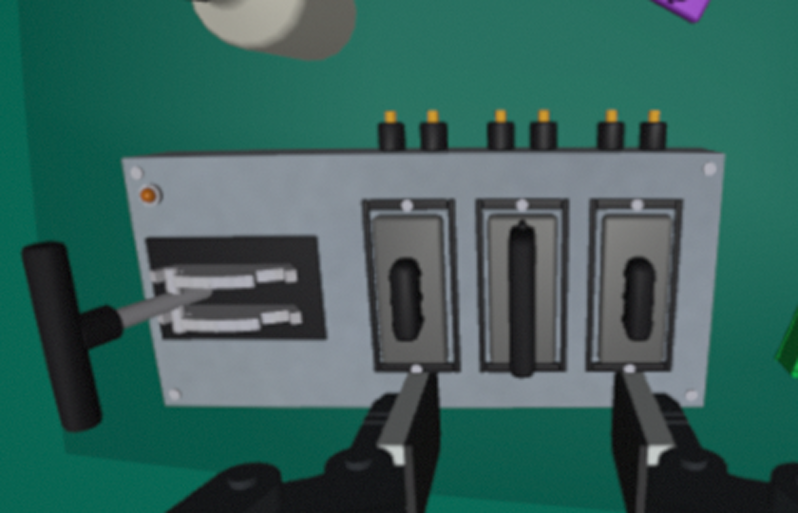

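The lever is down in OFF: the bar centre at pixel (32.6,236) against (30.8,237) predicted for down. The arch is at crop (522,300). Now I'll pull it.

```bash
python3 - <<'E'
from h import *
c=ctrl.camera('wrist'); px=np.array([[522,228],[522,377]])/1.9+[0,60]
X=at_z(c,px,.094); q=Ro.from_euler('z',-P[2]).apply(X-[P[0],P[1],0]); print('handle ends in panel',q.round(4))
y=-.056 if abs(q[:,1].mean()+.056)>.006 else (-.056+q[:,1].mean())/2
w=lambda z:Ro.from_euler('z',P[2]).apply([0,y,z])+[P[0],P[1],0]
o=down(P[2]).as_rotvec()
ctrl.reach(w(.15),o)
print('blocked',ctrl.move_l(w(.068),o,feed=.1,guard=12),np.round(ctrl.read_ft_force(),1))
ctrl.set_gripper(0,100); print('w',ctrl.read_grip_width()*85,np.round(ctrl.read_ft_force(),1))
ctrl.move_l(w(.085),o,feed=.03); print(np.round(ctrl.read_ft_force(),1))
ctrl.move_l(w(.18),o,feed=.1)
print('w',ctrl.read_grip_width()*85,np.round(ctrl.read_ft_force(),1),ctrl.read_eef_pos())
c=ctrl.camera('side'); save(c,'s2.png',(180,120,360,320),3); print(ctrl.read_time())
E
```

```text
handle ends in panel [[ 0.0434 -0.055   0.094 ]
 [-0.0347 -0.055   0.094 ]]
blocked False [-0.2 -0.6 -1. ]
w 11.734187455772583 [-1.8  4.   4.4]
[ 2.9  2.6 -2.9]
w 12.084163529285295 [ 0.5  0.7 -1.5] [0.50577609 0.12442299 0.17903531]
16.9833
```

View pics/s2.png

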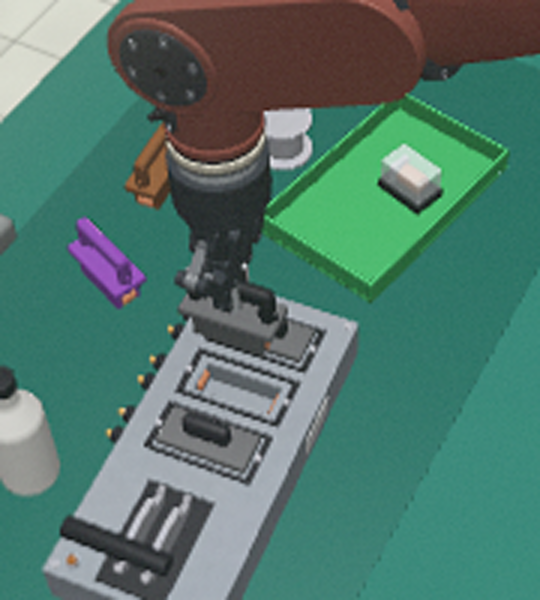

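The carrier is out and held upright at crop (245,310), the middle socket is empty, and the lever is in OFF. Next I'll place it in the free side of the tray.

```bash
python3 - <<'E'
from h import *
w=lambda z:Ro.from_euler('z',T[2]).apply([-.002,.06,z])+[T[0],T[1],0]
o=down(T[2]).as_rotvec()
ctrl.reach(w(.18),o)
ctrl.move_l(w(.075),o,feed=.12)
print('touch',ctrl.move_l(w(.045),o,feed=.02,guard=4),ctrl.read_eef_pos(),np.round(ctrl.read_ft_force(),1))
ctrl.hold(.2); ctrl.set_gripper(.4); ctrl.hold(.2)
ctrl.move_l(w(.16),o,feed=.08)
ctrl.reach(Ro.from_euler('z',T[2]).apply([.03,-.02,.32])+[T[0],T[1],0],o); ctrl.hold(.3)
c=ctrl.camera('wrist'); save(c,'fin.png',s=1.4); print(ctrl.read_time(),np.round(ctrl.read_ft_force(),1))
E
```

```text
touch True [ 0.5189691  -0.12451211  0.04908095] [-0.9  0.3  4.4]
23.5667 [ 0.1 -0.1  0.8]
```

View pics/fin.png

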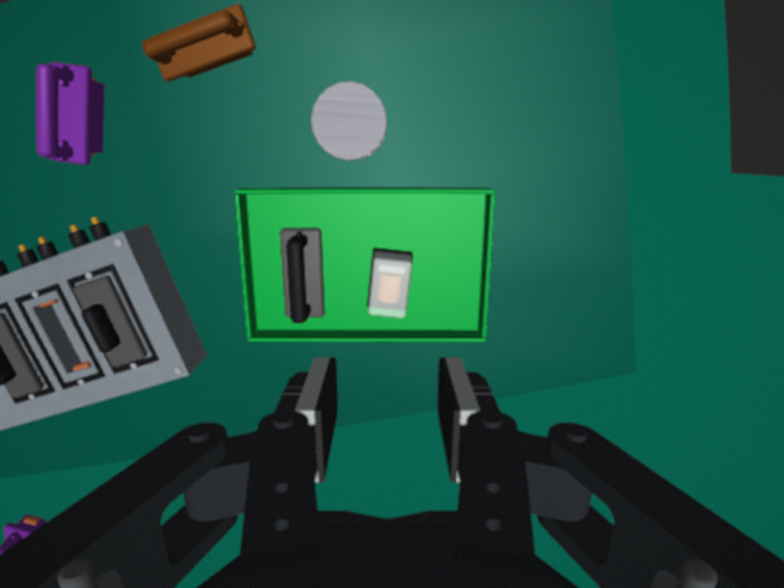

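The carrier stands upright on the tray floor at (302,273), clear of the walls and of the relay at (390,285). Touchdown came at TCP z 49 mm, against 48 mm expected. I'm handing in.

```bash
python3 -c "
from h import *
print(ctrl.close_job())"
```

```text
the job is handed in; nothing more can be done
None
```

The job is handed in at about 24 s on the robot clock: the isolator is down in OFF, and the arched carrier was then pulled and stands upright in the tray; the camera views showed both fin carriers still in and nothing else disturbed, but the hand-in gave no verdict.

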